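# Crack open a sealed dry box and hold its lid ajar

### The arm

A 6-joint arm with a two-finger parallel gripper is mounted at the origin on the work surface; the furniture and walls round the work are solid. World frame = base frame: x ahead of the robot, y to its left, z up, the work surface at z = 0. Lengths are in mm, angles in rad, forces in N, time in s.
With the tool pointing down it reaches from about 350 to 875 mm from the base axis. Payload 4.2 kg.
Tool frame: the origin (TCP) lies between the finger pads; the fingertips stand 17 mm ahead of it and the grasp point (between the pads) lies 2 mm behind it; z points along the fingers, y is the line along which they close (so a half turn about z gives the same grasp; the last joint's range is limited). The gripper opens to 85 mm and grips with 20 to 120 N. Pads are 22 mm wide; open, the fingers measure 114 mm over their backs; the gripper's body (76 mm by 85 mm) begins 54 mm behind the grasp point. The pads swing forward as they close: fully open they stand 13 mm farther back than shut.
Start: joints at [-0.953, 0.385, 0.008, 0, -1.194, -0.259], TCP at [219.484, -585.172, 248.312] pointing down, gripper open.
Joint ranges: [-3.14, 3.14], [-1.21, 2.06], [-1.07, 1.41], [-3.16, 2.05], [-2.99, -0.16], [-3.1, 3.1]. Speed limits (rad/s): [2.79, 2.79, 3.14, 3.14, 3.14, 3.14].

### API

Orientations are given as a unit quaternion [x, y, z, w].
In Python, from bench import arm, vision, status, ticket gives the robot as it stands (arm), with the cameras (vision), the readings (status) and the job (ticket).
- The arm moves only by the shell command python3 jog.py [OPENING], which reads ROWS from standard input. ROWS is a JSON list that holds a single list of rows (three levels of brackets), with 1 to 10 rows, each of 6 numbers: dx, dy, dz in cm, then a rotation vector rx, ry, rz in rad; each row is the pose to reach, as a shift and turn from the pose commanded when the command began, along the tool's axes at that moment; what a row does not reach only later rows make up. A row lasts 1/10 s, in which the tool goes at most 50 mm and 0.15 rad, less where a joint would pass 70% of its speed; a pose out of reach is approached as far as the arm can. OPENING is the finger opening in mm, set as the command begins (- or left out keeps the last). The fingers move at their own pace and stop on an object; the grip force is fixed at half the most. Time passes only in rows, so rows that do not move let the fingers close. It prints the time, the measured TCP pose, the force, the opening and the grip force at its end. Input that does not fit is refused with a message, and nothing moves.
- status.read_state(): the state, without advancing time (a new reading comes with each control period).
- vision.get_image(name): name is "scene" or "top" or "wrist"; returns the picture (384x512x3 uint8, blue, green, red); there is no depth.
- vision.get_calibration(name): a dict with "K" (3x3 intrinsics, pixels), "rvec" (rotation vector, rad) and "tvec" (3), from world to camera coordinates, as OpenCV has them. Camera axes: x right, y down, z forward; pixel columns grow to the right and rows downward; lengths in mm; the calibration is good to about 2 mm. A picture is of the moment at which its call begins: read the wrist's pose just before it. get_calibration takes no time and is no camera call; for the wrist camera it gives the pose at the moment of the call.
- ticket.job_done(): hands the job in; it is judged then, once.
The state is a dict: "clock": time; "joints": joint angles; "joint_vel": joint speeds; "joint_efforts": joint torques, N m; "position": TCP position; "ee_rot": TCP orientation; "contact_force": force on the tool from outside, world axes, zero at the start; "wrist_torque": the same for the moment, N m; "gripper_width": finger opening in mm; "grasp_force": force on a finger pad.
Only numpy, scipy, OpenCV 4.12 (cv2) and the standard library are available. Lean on these libraries where they do the work, as an engineer would, in place of code of your own. Each camera call takes 0.05 s, during which the arm holds its last target. There are 200 camera calls.

### The job

Let room air into the sealed dry box: press its spring pedal down to its stop, which takes the latch hook off the lid, then grip the lid by its bar handle, pull it up out of its tight seal without letting it fly off, and hold it level and straight above the box, about 20 mm higher than when shut. Finish while still holding the lid like that, clear of the box, with the pedal still down, and leave the oil bottle, lock cylinder and screwdriver where they are.

Things in the scene. Friction and masses are not known exactly. Their poses are not given: they have to be found in the camera images.
- dry_box: fixed grey steel box 112 x 120 x 50 mm with a rubber gasket at its rim, on a dark base plate 200 (x) x 240 (y) x 6 mm. Origin: on the work surface under the middle of the box. x points away from the robot, y left, z up. A bracket with a spring roller (top 65 mm high) stands 60 to 95 mm in front of and behind the middle; the pedal with its latch is on the left (+y) side.
- lid: loose grey steel lid, 120 x 124 x 8 mm, 250 g, with an 8 mm deep plug below. Origin: middle of the underside lying on the rim, 50 mm above the work surface when shut; axes as the box's. The two spring rollers press on beads at its front and back edges: pulling up needs about 13 N, fading within 5 mm; then they push it up (6 N) until it is clear at 11 mm. Let go, it lies on the rollers.
- lid_grip (a point): middle of the lid's bar handle, a flat-sided steel bar 12 mm wide (x) x 16 mm high, 70 mm free between its posts along the box's y; this point lies 44 mm above the lid's origin (94 mm above the work surface when shut). 28 mm free between bar and lid. To be gripped across, fingers closing along the box's x.
- pedal (a joint): angle of the pedal (rad): 0 = up, 0.30 = at its stop, tread level. Pivot along the box's x, 74 mm left (+y) of the box's middle, 22 mm high; the tread points away from the box. Spring and friction take 5 to 8 N at mid-tread; the friction keeps the pedal down when let go. While it is up its hook (22 mm wide, top 63 mm high) lies over a tab at the lid's left edge and stops the lid.
- pedal_tread (a point): middle of the ribbed top of the tread (rubber pad 44 x 44 mm), 133 mm left of the box's middle; 45 mm above the work surface when the pedal is up, 27 mm when it is down
- oil_bottle: loose white oil bottle with a red spout, 46 x 46 x 140 mm, standing to the right of the box, origin under its base; not to be disturbed
- lock_cylinder: loose brass lock cylinder, 39 x 63 x 17 mm, lying to the right of the box, origin under its middle; not to be disturbed
- screwdriver: loose screwdriver with orange handle, 25 x 160 x 25 mm, lying in front of the pedal, origin under its middle; not to be disturbed

How it is judged (in metres and radians):
On the way, in this order (a step that is already met when the one before it is completed fails the run):
1. the pedal is down at its stop, the lid still shut (value of joint pedal above 0.27 rad and z of lid in the frame of dry_box below 0.054 m), for 0.2 s.
2. the lid is pulled free of its seal by the gripper, the pedal still down (z of lid in the frame of dry_box above 0.0615 m and value of joint pedal above 0.27 rad and contact force between the fingers and lid above 0.5 N), for 0.1 s.
At the end, for the whole second after the job is handed in: The gripper alone holds the lid still, 12 to 30 mm above shut, within 20 mm of straight above the box, tilted under 0.2 rad, touching no part of the box; the pedal is still down (over 0.27 rad); bottle, lock cylinder and screwdriver within 30 mm of their start, the bottle upright (z of lid in the frame of dry_box between 0.062 and 0.08 m and horizontal distance between lid and dry_box below 0.02 m and angle between lid's own z axis and vertical below 0.2 rad and linear speed of lid below 0.03 m/s and contact force between the fingers and lid above 0.5 N and contact force between lid and dry_box below 0.3 N and value of joint pedal above 0.27 rad and distance of each of oil_bottle, lock_cylinder, screwdriver from where it was at the start of the episode below 0.03 m and angle between oil_bottle's own z axis and vertical below 0.3 rad); the arm keeps its last pose, push and grip.
It fails at once if the lid flies off: more than 50 mm above its shut position (z of lid in the frame of dry_box above 0.1 m).
It fails at once if the oil bottle is pushed away by more than 30 mm (distance of oil_bottle from where it was at the start of the episode above 0.03 m).
It fails at once if the lock cylinder is pushed away by more than 30 mm (distance of lock_cylinder from where it was at the start of the episode above 0.03 m).
It fails at once if the screwdriver is pushed away by more than 30 mm (distance of screwdriver from where it was at the start of the episode above 0.03 m).
It fails at once if the oil bottle is tipped (angle between oil_bottle's own z axis and vertical above 0.3 rad).
It also fails if it takes over 51 s, if anything falls off the work surface, if the arm or the gripper's body presses on something with over 40 N, if the wrist force passes 120 N, or if a joint passes its speed limit or range.

## Working session

There is one attempt and no reset: what is moved stays moved. The work goes in short steps, Python scripts to look and compute and a shell command to move; the robot and the scene stay as the last step left them, time stands still between calls to the robot, and variables do not carry over. Pictures are saved under pics/ and viewed, at most 10 in all, crops included, and the job is handed in when it is done.

```bash
ls; mkdir -p pics; python3 - <<'E'
from bench import arm, vision, status, ticket
import cv2
for n in("scene","top"):
    cv2.imwrite(f"pics/{n}0.png",vision.get_image(n)); 
    c=vision.get_calibration(n);print(n,c)
s=status.read_state();print(s)
E
```

```text
bench.py
jog.py
pics
scene {'K': array([[379.24271862,   0.        , 258.17147647],
       [  0.        , 379.24271862, 187.19542338],
       [  0.        ,   0.        ,   1.        ]]), 'rvec': array([ 0.90522107, -2.23655987,  1.30477494]), 'tvec': array([427.17821283, 127.479551  , 800.40948824])}
top {'K': array([[462.28645834,   0.        , 260.13200322],
       [  0.        , 462.28645834, 195.26508162],
       [  0.        ,   0.        ,   1.        ]]), 'rvec': array([ 2.16012723, -2.17342687,  0.13719963]), 'tvec': array([217.44687185, 400.63978369, 980.03739264])}
{'clock': 0.1, 'joints': array([-9.53422396e-01,  3.85528006e-01,  6.78739121e-03, -4.46785570e-04,
       -1.19399955e+00, -2.58635279e-01]), 'joint_vel': array([ 0.00036722, -0.0016517 ,  0.00309681,  0.00087817,  0.00017833,
        0.00016196]), 'joint_efforts': array([ 3.90608202e-04, -3.93320274e+01,  1.88929099e+01,  4.19789538e+00,
       -2.59635432e-03,  1.06536748e-05]), 'position': array([ 219.31112107, -584.75108841,  247.30974602]), 'ee_rot': array([-1.78327889e-01,  9.83970618e-01,  9.68239314e-04, -2.24184207e-04]), 'contact_force': array([-0.35578319,  0.01449797,  0.34056211]), 'wrist_torque': array([ 0.00144545, -0.01083129,  0.01092759]), 'grasp_force': 0.0, 'gripper_width': 85.48499787434336}
```

View pics/top0.png

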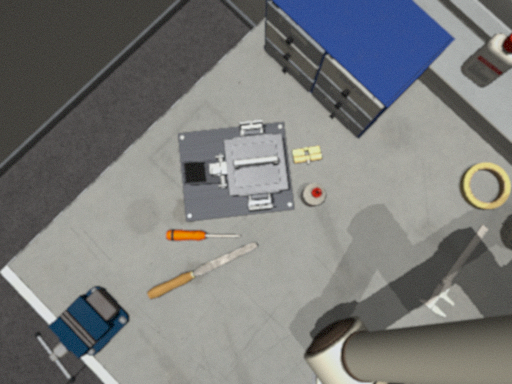

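View pics/scene0.png

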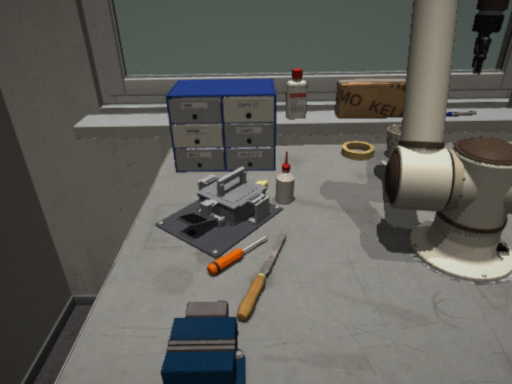

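The top view shows the box lid around (256,165), the black pedal tread at (195,172), the bottle at (314,194), the brass cylinder at (307,155) and the screwdriver at (200,236). Next I'll enlarge the box.

```bash
python3 - <<'E'
import cv2
i=cv2.imread("pics/top0.png")[110:235,160:330]
cv2.imwrite("pics/c1.png",cv2.resize(i,None,fx=4.7,fy=4.7,interpolation=cv2.INTER_CUBIC))
E
```

```text
(no output)
```

View pics/c1.png

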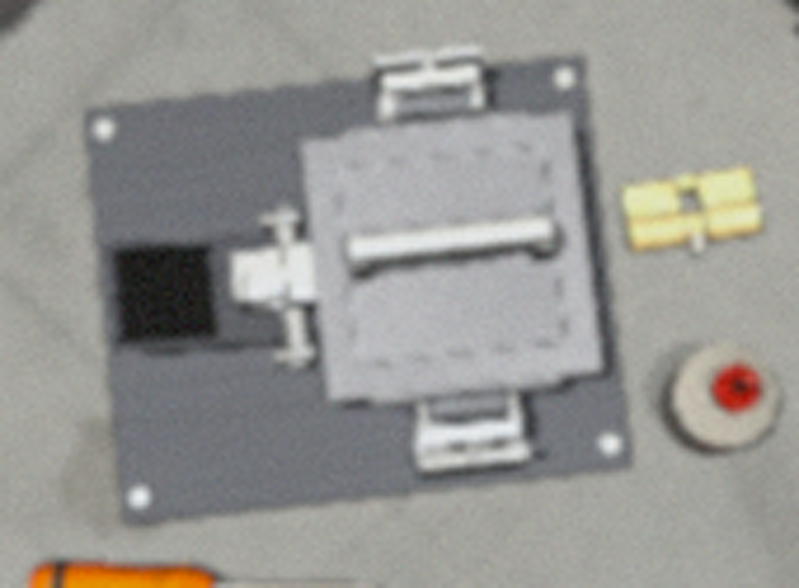

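The crop shows the lid corners at (305,142), (572,112), (603,372) and (330,400). The bar runs from (350,248) to (555,230), and the tread centre is at (167,293).

```bash
cat > h.py <<'E'
import numpy as np,cv2
from scipy.spatial.transform import Rotation as R
from scipy.optimize import least_squares
from bench import arm, vision, status, ticket
def proj(P,c): return cv2.projectPoints(np.array(P,float),c["rvec"],c["tvec"],c["K"],None)[0][:,0]
def W(P,p):
    P=np.array(P,float);c,s=np.cos(p[2]),np.sin(p[2])
    return np.c_[p[0]+c*P[:,0]-s*P[:,1],p[1]+s*P[:,0]+c*P[:,1],P[:,2]]
def rel(target,yclose):
    "shift in tool axes to world target, and rotvec to pose pointing down with tool y along yclose"
    s=status.read_state();T=R.from_quat(s["ee_rot"])
    z=np.array([0,0,-1.]);y=np.array([np.cos(yclose),np.sin(yclose),0]);x=np.cross(y,z)
    G=R.from_matrix(np.c_[x,y,z])
    return T.inv().apply(np.array(target)-s["position"]),(T.inv()*G).as_rotvec(),s
E
python3 - <<'E'
from h import *
c=vision.get_calibration("top")
obj=[[60,62,58],[60,-62,58],[-60,-62,58],[-60,62,58],[0,0,102],[0,133,45]]
px=np.array([[305,142],[572,112],[603,372],[330,400],[452,240],[167,293]])/4.7+[160,110]
pl=np.array([[85,110],[583,57],[630,465],[125,522]])/4.7+[160,110]
def f(p):
    P=[[100,p[3]+120,6],[100,p[3]-120,6],[-100,p[3]-120,6],[-100,p[3]+120,6]]
    return np.r_[(proj(W(obj,p),c)-px).ravel(),(proj(W(P,p),c)-pl).ravel()]
r=least_squares(f,[650,0,0,30]);print(r.x.round(3),r.fun.reshape(-1,2).round(1).tolist())
p=r.x
print("grip",W([[0,0,94]],p),"tread",W([[0,133,45]],p))
def inv(u,z):
    return least_squares(lambda q:(proj([[q[0],q[1],z]],c)-u).ravel(),[650,0]).x
print("bottle",inv(np.array([725,395])/4.7+[160,110],90),"cyl",inv(np.array([693,210])/4.7+[160,110],15))
for u in ([168,236],[240,236],[205,236]): print("scr",inv(np.array(u),12))
for yw in (p[2],p[2]+np.pi,p[2]+np.pi/2,p[2]-np.pi/2): print(rel([p[0],p[1],200],yw)[:2])
E
python3 - <<'E'
from h import *
print(rel([510,-150,250],.104+np.pi)[:2])
E
```

```text
(array([-424.77150968,  305.09083656,   -2.12524817]), array([ 1.75321310e-03,  1.22501325e-03, -1.31622201e+00]))
```

The rows are not in the units I measure in: shifts go in cm. I convert before sending: -425 mm is -42.5, 305 mm is 30.5.

```bash
R='x'; echo '[[[-42.5,30.5,0,0,0,-1.316],[-42.5,30.5,0,0,0,-1.316],[-42.5,30.5,0,0,0,-1.316],[-42.5,30.5,0,0,0,-1.316],[-42.5,30.5,0,0,0,-1.316],[-42.5,30.5,0,0,0,-1.316],[-42.5,30.5,0,0,0,-1.316],[-42.5,30.5,0,0,0,-1.316],[-42.5,30.5,0,0,0,-1.316],[-42.5,30.5,0,0,0,-1.316]]]' | python3 jog.py 0
python3 - <<'E'
from h import *
r=rel([449,355,150],.104+np.pi);print(r[:2],r[2]["joints"])
E
```

```text
clock: 1.1
position: [498.0, -167.5, 248.2]
ee_rot: [0.744, -0.669, -0.0, 0.0]
contact_force: [0.8, -0.4, 0.7]
gripper_width: -0.1
grasp_force: 0.0
(array([-524.78405869,   -6.71081344,   98.26096698]), array([0.00030528, 0.00013791, 0.00221705])) [-1.55752934e-02  2.15606467e-01 -2.34514290e-01 -1.11211360e-04
 -1.12099524e+00  1.21840708e-01]
```

Scaled: -525 mm is -52.5, -7 mm is -0.7.

```bash
echo '[[[-52.5,-0.7,0,0,0,0],[-52.5,-0.7,0,0,0,0],[-52.5,-0.7,0,0,0,0],[-52.5,-0.7,0,0,0,0],[-52.5,-0.7,0,0,0,0],[-52.5,-0.7,0,0,0,0],[-52.5,-0.7,0,0,0,0],[-52.5,-0.7,0,0,0,0],[-52.5,-0.7,0,0,0,0],[-52.5,-0.7,0,0,0,0]]]' | python3 jog.py
python3 - <<'E'
from h import *
r=rel([449,355,75],.104+np.pi);print(r[:2],r[2]["joints"])
E
```

```text
clock: 2.1
position: [451.3, 330.3, 248.1]
ee_rot: [0.743, -0.669, -0.0, 0.0]
contact_force: [0.9, 0.1, 0.1]
gripper_width: -0.1
grasp_force: 0.0
(array([-24.90906183,  -0.33470463, 173.08508701]), array([ 0.00042872, -0.00032947,  0.00045417])) [ 9.21437977e-01  2.73595124e-01 -1.56002091e-01 -9.58904132e-05
 -1.14173273e+00 -8.16943891e-01]
```

Scaled: 50 mm is 5, 173 mm is 17.3.

```bash
echo '[[[-2.5,0,5,0,0,0],[-2.5,0,9,0,0,0],[-2.5,0,13,0,0,0],[-2.5,0,16,0,0,0],[-2.5,0,17.3,0,0,0],[-2.5,0,17.3,0,0,0],[-2.5,0,17.3,0,0,0]]]' | python3 jog.py
python3 - <<'E'
from h import *
print(rel([449,355,44],.104+np.pi)[:2])
cv2.imwrite("pics/s1.png",cv2.resize(vision.get_image("scene")[140:270,140:310],None,fx=4,fy=4))
E
```

```text
clock: 2.8
position: [450.4, 353.9, 76.5]
ee_rot: [0.743, -0.669, 0.0, -0.001]
contact_force: [-0.4, 0.5, 0.5]
gripper_width: -0.0
grasp_force: 0.0
(array([-1.16234602,  1.31747193, 32.48573606]), array([-0.00171731,  0.00120666,  0.0003312 ]))
```

View pics/s1.png

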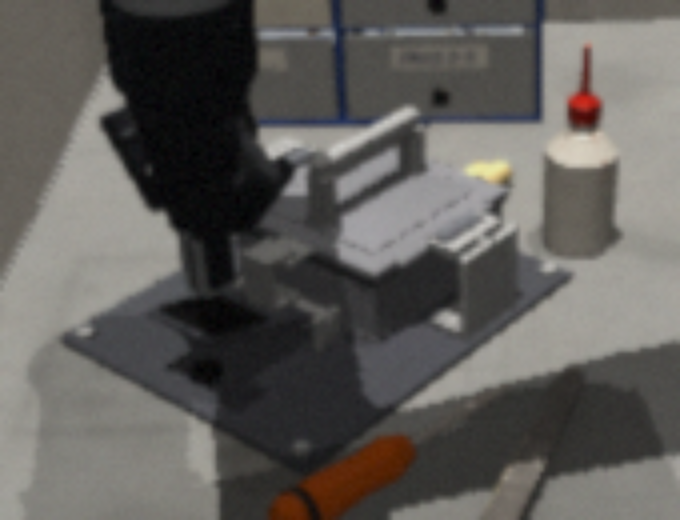

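The closed fingertips, at (213,285), are right above the tread at (215,315). I'll press slowly.

Scaled: 8 mm is 0.8, -1 mm is -0.1.

```bash
echo '[[[-0.1,0.1,0.8,0,0,0],[-0.1,0.1,1.4,0,0,0],[-0.1,0.1,1.8,0,0,0],[-0.1,0.1,2.2,0,0,0],[-0.1,0.1,2.5,0,0,0],[-0.1,0.1,2.8,0,0,0],[-0.1,0.1,3,0,0,0],[-0.1,0.1,3,0,0,0]]]' | python3 jog.py
```

```text
clock: 3.65
position: [449.4, 356.0, 46.2]
ee_rot: [0.743, -0.669, -0.0, -0.002]
contact_force: [-0.2, 1.4, 4.1]
gripper_width: 0.2
grasp_force: 1.9
```

Scaled: 4 mm is 0.4, 3 mm is 0.3.

```bash
echo '[[[0,0,0.2,0,0,0],[0,0,0.3,0,0,0],[0,0,0.4,0,0,0],[0,0,0.4,0,0,0]]]' | python3 jog.py ; echo '[[[0,0,0.1,0,0,0],[0,0,0.2,0,0,0],[0,0,0.2,0,0,0],[0,0,0.2,0,0,0]]]' | python3 jog.py
```

```text
clock: 4.05
position: [449.5, 356.2, 43.5]
ee_rot: [0.743, -0.669, -0.0, -0.003]
contact_force: [-2.4, 3.7, 11.3]
gripper_width: -0.3
grasp_force: 5.7
clock: 4.45
position: [449.5, 356.3, 42.9]
ee_rot: [0.744, -0.669, 0.0, -0.003]
contact_force: [-6.6, 0.8, 19.0]
gripper_width: -0.2
grasp_force: 9.7
```

Scaled: -60 mm is -6, -20 mm is -2.

```bash
echo '[[[0,0,-2,0,0,0],[0,0,-6,0,0,0],[0,0,-11,0,0,0],[0,0,-11,0,0,0],[0,0,-11,0,0,0]]]' | python3 jog.py 
python3 - <<'E'
from h import *
print(rel([463.2,222.6,150],.104+np.pi)[:2])
c=vision.get_calibration("wrist");cv2.imwrite("pics/w1.png",vision.get_image("wrist"))
cv2.imwrite("pics/s2.png",cv2.resize(vision.get_image("scene")[140:270,140:310],None,fx=4,fy=4))
E
```

```text
clock: 4.95
position: [448.4, 354.0, 150.2]
ee_rot: [0.743, -0.67, -0.0, -0.001]
contact_force: [-0.9, -0.6, -1.2]
gripper_width: -0.2
grasp_force: 0.0
(array([ 1.32175466e+02, -1.15636739e+00, -3.41987294e-02]), array([-0.00068231,  0.00143638, -0.00059559]))
```

View pics/s2.png

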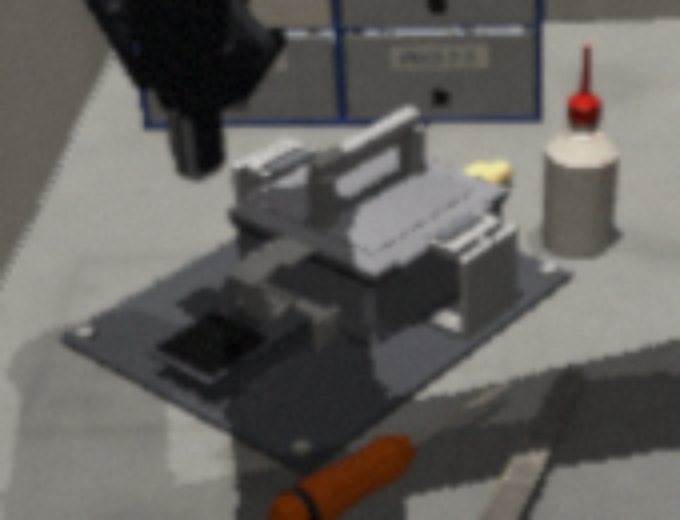

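The pedal is down: the tread centre moved to (212,342) and the hook has swung off the lid. I'll check that numerically while moving over the handle.

```bash
echo '[[[4,-0.1,0,0,0,0],[8.5,-0.1,0,0,0,0],[13.2,-0.1,0,0,0,0],[13.2,-0.1,0,0,0,0],[13.2,-0.1,0,0,0,0],[13.2,-0.1,0,0,0,0]]]' | python3 jog.py 60
python3 - <<'E'
from h import *
print(rel([463.2,222.6,92],.104+np.pi)[:2])
c=vision.get_calibration("scene");p=[463.2,222.6,.104]
print((proj(W([[0,133,45],[0,133,27],[0,131,30]],p),c)-[140,140])*4)
w=vision.get_calibration("wrist");i=vision.get_image("wrist")
for q in proj(W([[-6,35,102],[-6,-35,102],[6,35,102],[6,-35,102]],p),w): cv2.circle(i,tuple(int(v) for v in q),3,(0,0,255),1); print(q)
cv2.imwrite("pics/w2.png",i)
E
```

```text
clock: 5.65
position: [463.1, 223.1, 148.4]
ee_rot: [0.743, -0.669, -0.0, 0.001]
contact_force: [0.1, 0.7, 0.1]
gripper_width: 59.9
grasp_force: 0.0
(array([ 0.49913206, -0.11150715, 56.41463051]), array([ 0.00126173, -0.00095528,  0.00018872]))
[[214.27569333 306.71497673]
 [217.43027086 333.68254498]
 [219.55697559 327.60818183]]
[259.85864806 285.87091533]
[261.14354592 172.1332953 ]
[239.78188889 285.87214124]
[238.66527466 172.13878847]
```

View pics/w2.png

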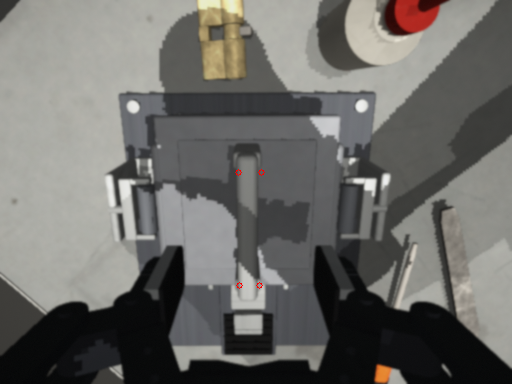

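The bar fits the prediction (columns 237-259, centred on row 228), and the tread shift of 27 px matches full travel. Next I'll descend and grip.

Scaled: 56 mm is 5.6, 52 mm is 5.2.

```bash
echo '[[[0,0,2,0,0,0],[0,0,4,0,0,0],[0,0,5.2,0,0,0],[0,0,5.6,0,0,0],[0,0,5.6,0,0,0],[0,0,5.6,0,0,0]]]' | python3 jog.py && echo '[[[0,0,0,0,0,0],[0,0,0,0,0,0],[0,0,0,0,0,0],[0,0,0,0,0,0],[0,0,0,0,0,0],[0,0,0,0,0,0],[0,0,0,0,0,0],[0,0,0,0,0,0]]]' | python3 jog.py 0
```

```text
clock: 6.3
position: [463.6, 223.6, 93.9]
ee_rot: [0.743, -0.669, 0.0, -0.001]
contact_force: [0.2, -0.3, 0.5]
gripper_width: 60.1
grasp_force: 0.0
clock: 7.1
position: [463.7, 223.1, 93.9]
ee_rot: [0.743, -0.669, 0.0, -0.001]
contact_force: [-0.3, -1.0, 6.2]
gripper_width: 10.9
grasp_force: 59.4
```

Scaled: -5 mm is -0.5, -2 mm is -0.2.

```bash
echo '[[[0,0,-0.1,0,0,0],[0,0,-0.2,0,0,0],[0,0,-0.3,0,0,0],[0,0,-0.4,0,0,0],[0,0,-0.5,0,0,0],[0,0,-0.6,0,0,0],[0,0,-0.6,0,0,0]]]' | python3 jog.py; echo '[[[0,0,-0.2,0,0,0],[0,0,-0.4,0,0,0],[0,0,-0.6,0,0,0],[0,0,-0.8,0,0,0],[0,0,-1,0,0,0],[0,0,-1.2,0,0,0],[0,0,-1.4,0,0,0],[0,0,-1.4,0,0,0],[0,0,-1.4,0,0,0],[0,0,-1.4,0,0,0]]]' | python3 jog.py
python3 - <<'E'
from h import *
cv2.imwrite("pics/s3.png",cv2.resize(vision.get_image("scene")[140:270,140:310],None,fx=4,fy=4))
E
```

```text
clock: 7.8
position: [463.5, 223.0, 100.3]
ee_rot: [0.743, -0.669, 0.0, -0.0]
contact_force: [1.5, -0.2, -1.0]
gripper_width: 11.0
grasp_force: 59.7
clock: 8.8
position: [463.1, 222.9, 113.2]
ee_rot: [0.743, -0.669, -0.0, 0.0]
contact_force: [0.4, -0.3, -1.0]
gripper_width: 11.0
grasp_force: 59.6
```

View pics/s3.png

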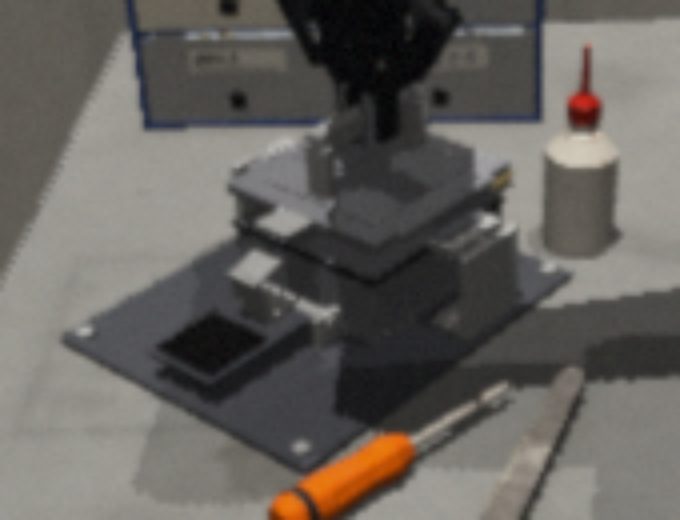

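The lid is up about 19 mm and level. There is a gap to the rim, the pedal is still down at (212,342), and the other objects haven't moved. Handing in.

```bash
python3 -c "
from bench import arm, vision, status, ticket
print(ticket.job_done())"
```

```text
the job is handed in; nothing more can be done
None
```

I handed the job in with the gripper holding the lid level, about 19 mm above shut and straight above the box, with the pedal down and the bottle, lock cylinder and screwdriver untouched; the hand-in returned no verdict.

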